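# Sort the bench mat: vials, stoppers and stir bar

## Task

Clear the mixed handful off the front of the bench mat: stand the two loose amber vials in empty holes of the green rack, put both red-brown rubber stoppers on the floor of the steel tray, and lay the loose white stir bar with the longer one in the foam-lined box with the blue lid, then shut that lid fully so the bar stays clean. The vials hold samples, so keep them upright the whole time.

Things in the scene. Friction and masses are not known exactly. Their poses are not given: they have to be found in the camera images.
- vial_a: one of two alike loose amber vials with white screw cap, standing on the mat; 27 mm diameter, 65 mm tall (cap from about 45 mm up). Grip it 30 to 45 mm up (its top 11 mm gives no hold). Origin: centre of its underside, z up. 20 to 45 g
- vial_b: the other loose amber vial, the same in every way; which vial goes in which hole does not matter
- stopper_large: large red-brown rubber stopper standing on the mat, 26 mm diameter, 24 mm tall; origin at the centre of its underside, z up. 14 g
- stopper_small: small red-brown rubber stopper standing on the mat, 19 mm diameter, 24 mm tall; origin at the centre of its underside, z up. 12 g
- stir_bar: white stir bar lying on the mat, 33 mm long along its own y, 8 mm wide (x), 8 mm tall (z up); origin at the centre of its underside. 12 g. (A longer, 45 mm bar already lies in the box and stays there)
- vial_rack: green rack, fixed, 104 (x) by 152 (y, 166 over end ledges) by 24 mm tall. Round holes 42 mm wide, 20 mm deep, floor 4 mm above the underside. Far row (x +24 mm; y -48, 0, +48 mm in its frame) is full of vials that stay, their tops 69 mm up; near row (x -24 mm; y -48, 0, +48 mm) is empty: use any two of its holes. Origin: underside centre, z up, +x away from the robot within 15 degrees
- steel_tray: shallow stainless tray, fixed, 100 mm (x) by 124 mm (y) by 22 mm tall, walls and floor 2.5 mm (rounded rim 24 mm high), empty. Origin: centre of its underside, z up. The two stoppers go side by side on its floor, standing or lying
- bar_box: white box, fixed, 78 x 132 mm, its blue lid standing open at the far side. Inside: x -29 to +31 mm, y -62 to +62 mm of its frame; dark foam floor 22 mm, wall tops 45 mm above the underside. A 45 mm bar already lies at y +49 mm: keep to y below +25 mm. Origin: underside centre, z up, +x away from the robot within 15 degrees. All stands on a dark mat, top at z = 2 mm
- bar_box_lid (a joint): hinge of the blue lid, rad: 0 shut, 1.75 to 1.9 at the start (leaning back), stop 1.92. Axis along the box's y at x +37, z 46 mm. Lid 132 mm wide (y), 8 mm thick, reaches 70 mm from the hinge (lip 36 mm wide: 76 mm). Light; it stays where left (friction 0.02 N m): push its back towards the robot, then press it down. Shut, its top is 54 mm above the box's underside

How it is judged (in metres and radians):
At the end, for the whole second after the job is handed in: Loose vials upright (0.15 rad) on the floor of the rack's near-row holes; stoppers on the tray's floor (underside centre below 21 mm); stir bar inside the box, its underside 12 to 38 mm up; lid shut (under 0.06 rad); all five at rest (under 0.03 m/s) (x of vial_a in the frame of vial_rack between -0.034 and -0.014 m and y of vial_a in the frame of vial_rack between -0.06 and 0.06 m and z of vial_a in the frame of vial_rack between 0 and 0.009 m and angle between each of vial_a, vial_b's own z axis and vertical below 0.15 rad and x of vial_b in the frame of vial_rack between -0.034 and -0.014 m and y of vial_b in the frame of vial_rack between -0.06 and 0.06 m and z of vial_b in the frame of vial_rack between 0 and 0.009 m and x of stopper_large in the frame of steel_tray between -0.048 and 0.048 m and y of stopper_large in the frame of steel_tray between -0.06 and 0.06 m and z of stopper_large in the frame of steel_tray between -0.002 and 0.021 m and x of stopper_small in the frame of steel_tray between -0.048 and 0.048 m and y of stopper_small in the frame of steel_tray between -0.06 and 0.06 m and z of stopper_small in the frame of steel_tray between -0.002 and 0.021 m and x of stir_bar in the frame of bar_box between -0.03 and 0.032 m and y of stir_bar in the frame of bar_box between -0.063 and 0.063 m and z of stir_bar in the frame of bar_box between 0.012 and 0.038 m and value of joint bar_box_lid below 0.06 rad and linear speed of each of vial_a, vial_b, stopper_large, stopper_small, stir_bar below 0.03 m/s); the robot touches nothing.
It fails at once if a loose vial was tipped by more than 0.8 rad (angle between any of vial_a, vial_b's own z axis and vertical above 0.8 rad).
It also fails if it takes over 128 s, if anything falls off the work surface, if the arm or the gripper's body presses on something with over 40 N, if the wrist force passes 120 N, or if a joint passes its speed limit or range.

## Robot

A 7-joint arm with a two-finger parallel gripper is mounted at the origin on a cart in front of the work surface, level with it; the furniture and walls round the work are solid. World frame = base frame: x ahead of the robot, y to its left, z up, the work surface at z = 0. Lengths are in m, angles in degrees, forces in N, time in s.
With the tool pointing down it reaches from about 0.4 to 0.9 m from the base axis. Payload 5.6 kg.
Tool frame: the origin (TCP) lies midway between the tips of the shut fingers; the grasp point (between the pads) lies 19 mm behind it; z points along the fingers, y is the line along which they close (so a half turn about z gives the same grasp; the last joint's range is limited). The gripper opens to 92 mm and grips with 3 to 60 N. Pads are 20 mm wide; open, the fingers measure 128 mm over their backs; the gripper's body (75 mm by 189 mm) begins 69 mm behind the grasp point.
Start: joints at [74.656, 26.786, -0.665, 91.828, 0.344, 61.387, -3.226], TCP at [0.145, -0.634, 0.215] pointing down, gripper open.
Joint ranges: [-144.91, 144.91], [-17.63, 115.5], [-89.93, 88.59], [15.96, 139.68], [-74.01, 254.01], [8.47, 105.57], [-167.45, 167.45]. Speed limits (degrees/s): [147.25, 147.25, 180, 180, 180, 180, 180].

## Interface

Orientations are given as [roll, pitch, yaw] about the fixed x, y, z axes, in that order (R = Rz(yaw) Ry(pitch) Rx(roll)).
In Python, from workcell import ctrl gives the robot as it stands. The module is installed in compiled form; this text tells all that it offers.
- The arm moves only by the tool apply_moves, never from a script. Its argument "steps" is a list of rows, each a list of 7 numbers: the turn, a rotation vector about the world's x, y, z in units of 90 degrees (1.0 is 90 degrees), then the shift along the world's x, y, z in units of 0.02 m (1.0 is 0.02 m), then the opening, from 0 (shut) to 1 (fully open). In form: [[wx, wy, wz, x, y, z, claw], ...]. A call has 1 to 20 rows; each row shifts and turns the commanded pose from where the row before left it; what a row does not reach is not made up. A row lasts 1/8 s, in which the tool goes at most 62.5 mm and 10.7 degrees, less where a joint would pass 70% of its speed; a pose out of reach is approached as far as the arm can. A call with a number of a shift or a turn outside -1 to 1 is refused whole. A call with a gripper value outside its range is refused whole. The fingers move at their own pace and stop on an object; "force" is the grip in N (left out, the last holds). Time passes only in rows, so rows that do not move let the fingers close. It gives the time, the measured TCP pose, the force, the opening and the grip force at its end, in the units of the state.
- ctrl.observe(): the state, without advancing time (a new reading comes with each control period).
- ctrl.grab_frame(name): name is "side" or "top" or "wrist"; returns the picture (420x560x3 uint8, red, green, blue); there is no depth.
- ctrl.camera_model(name): a dict with "vfov" (degrees; the focal length in pixels is half the picture's height over the tangent of half this angle, whatever the lens; pixels are square), "cx", "cy" (the principal point, pixels), "extrinsics" (4x4, takes a point from camera to world coordinates). Camera axes: x right, y up, looking along -z (the intrinsics and any distortion apply to the point x, -y, -z); pixel columns grow to the right and rows downward; lengths in m; the calibration is good to about 2 mm. A picture is of the moment at which its call begins: read the wrist's pose just before it. camera_model takes no time and is no camera call; for the wrist camera it gives the pose at the moment of the call.
- ctrl.hand_in(): hands the job in; it is judged then, once.
Trained networks look in the newest picture that a camera, given by its name, has taken for a name from the list of things; names that differ only in an ending like _2 or _b are one class to them, and where a whole thing is asked for, a point or a joint stands for the part that bears it (a point fixed in the world has none). Each returns a list of dicts, best first, with "score" (0 to 1); they miss things now and then, are a little off and sometimes report something else, mostly with a low value. They report only what shows in the picture. A call takes as long as a camera call.
- ctrl.recognise(name, camera): "rect" ([left, top, right, bottom] in pixels, round what is visible of it).
- ctrl.trace(name, camera): "region" (420x560 bool, what is visible of it) and "rect" ([left, top, right, bottom] in pixels, round what is visible of it).
- ctrl.pinpoint(name, camera): "at" ([column, row] in pixels: a listed point, or the origin of a listed thing).
The state is a dict: "clock": time; "joints": joint angles; "joint_vel": joint speeds; "joint_efforts": joint torques, N m; "tcp_pos": TCP position; "tcp_rot": TCP orientation; "contact_force": force on the tool from outside, world axes, zero at the start; "wrist_torque": the same for the moment, N m; "gripper_width": opening from 0.0 (shut) to 1.0 (fully open); "finger_force": force on a finger pad.
Only numpy, scipy, OpenCV 4.12 (cv2) and the standard library are available. Lean on these libraries where they do the work, as an engineer would, in place of code of your own. Each camera call takes 0.05 s, during which the arm holds its last target. There are 200 camera calls.

## Working session

There is one attempt and no reset: what is moved stays moved. The work goes in short steps, Python scripts to look and compute and a tool call to move; the robot and the scene stay as the last step left them, time stands still between calls to the robot, and variables do not carry over. Pictures are saved under pics/ and viewed, at most 14 in all, crops included, and the job is handed in when it is done.

Besides the shell and the picture viewer there is one more tool, called after "Emit:" as a command line: name --pt "numbers of a row" for each row, then --argument value for the rest. apply_moves: Moves the arm, as the interface text tells. Shifts and turns lie within -1 to 1; 1 stands for 0.02 m of shift or 90 degrees of turn. Its arguments: {"type":"object","properties":{"steps":{"type":"array","items":{"type":"array","items":{"type":"number"}}},"force":{"type":"number"}},"required":["steps"]}

```bash
mkdir -p pics; cat > h.py <<'E'
import numpy as np, cv2
from workcell import ctrl
def ray(cam,px,M=None):
    m=M or ctrl.camera_model(cam); f=210/np.tan(np.radians(m['vfov']/2)); E=np.array(m['extrinsics'])
    d=np.array([(px[0]-m['cx'])/f,-(px[1]-m['cy'])/f,-1.]); return E[:3,3],E[:3,:3]@d
def atz(cam,px,z,M=None):
    o,d=ray(cam,px,M); return o+d*(z-o[2])/d[2]
def proj(cam,p,M=None):
    m=M or ctrl.camera_model(cam); f=210/np.tan(np.radians(m['vfov']/2)); E=np.array(m['extrinsics'])
    c=E[:3,:3].T@(np.array(p)-E[:3,3]); return np.array([m['cx']+f*c[0]/-c[2],m['cy']-f*c[1]/-c[2]])
def save(cam,n):
    i=ctrl.grab_frame(cam); cv2.imwrite(f'pics/{n}.png',i[:,:,::-1]); return i
E
python3 - <<'E'
from h import *
np.set_printoptions(precision=3,suppress=True)
s=ctrl.observe();print(s['tcp_pos'],s['tcp_rot'],s['clock'])
a=save('top','top0');b=save('side','side0');cv2.imwrite('pics/both.png',cv2.resize(np.vstack([a,b]),(800,1200))[:, :, ::-1])
for c in('top','side'):
    m=ctrl.camera_model(c);print(c,{k:np.round(v,3).tolist() for k,v in m.items()} )
Z=dict(vial_a=.002,stopper_large=.002,stopper_small=.002,stir_bar=.002,vial_rack=.002,steel_tray=.002,bar_box=.002)
for n,z in Z.items():
  for c in('top','side'):
    for r in ctrl.pinpoint(n,c)[:6]:
        print(n,c,round(r['score'],2),np.round(r['at']),atz(c,r['at'],z))
E
```

```text
[ 0.145 -0.633  0.214] [-179.9      0.006   12.874] 0.0
top {'vfov': 45.358, 'cx': 277.565, 'cy': 212.043, 'extrinsics': [[0.002, 0.982, -0.186, 0.288], [-1.0, -0.003, -0.026, -0.009], [-0.026, 0.186, 0.982, 1.253], [0.0, 0.0, 0.0, 1.0]]}
side {'vfov': 42.986, 'cx': 281.083, 'cy': 208.137, 'extrinsics': [[0.992, 0.058, -0.111, 0.399], [-0.125, 0.43, -0.894, -0.916], [-0.004, 0.901, 0.434, 0.506], [0.0, 0.0, 0.0, 1.0]]}
vial_a top 0.61 [344. 250.] [ 0.43  -0.141  0.002]
vial_a top 0.59 [262. 249.] [0.431 0.063 0.002]
vial_a top 0.2 [366. 198.] [ 0.562 -0.201  0.002]
vial_a side 0.98 [240. 226.] [0.435 0.049 0.002]
vial_a side 0.87 [245. 279.] [ 0.432 -0.145  0.002]
stopper_large top 0.4 [224. 246.] [0.438 0.159 0.002]
stopper_large side 0.35 [241. 203.] [0.443 0.159 0.002]
stopper_small top 0.74 [386. 252.] [ 0.424 -0.245  0.002]
stopper_small top 0.52 [308. 244.] [ 0.444 -0.051  0.002]
stopper_small side 0.38 [243. 249.] [ 0.435 -0.044  0.002]
stir_bar top 0.52 [383. 253.] [ 0.422 -0.237  0.002]
stir_bar side 0.66 [244. 316.] [ 0.423 -0.247  0.002]
vial_rack top 0.66 [212. 187.] [0.592 0.192 0.002]
vial_rack side 0.64 [301. 194.] [0.584 0.192 0.002]
steel_tray top 0.57 [362. 196.] [ 0.566 -0.191  0.002]
steel_tray side 0.75 [327. 288.] [ 0.565 -0.192  0.002]
bar_box top 0.95 [288. 200.] [ 0.556 -0.002  0.002]
bar_box side 0.73 [304. 195.] [0.59  0.185 0.002]
```

View pics/top0.png

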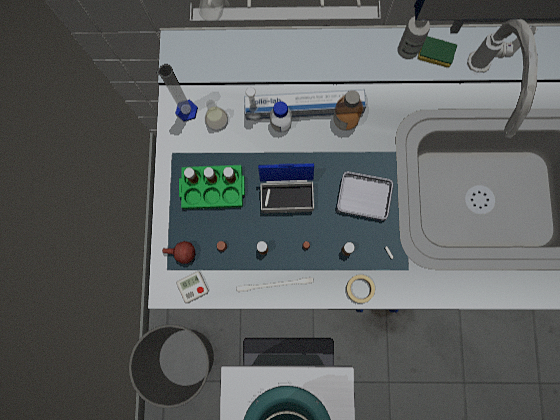

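View pics/side0.png

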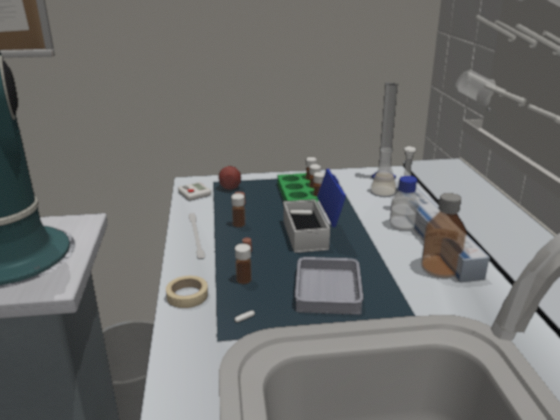

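The top view shows, left to right at row ~248: the large stopper (221,245), a vial (262,247), the small stopper (307,245), a vial (348,248) and the bar (389,253). The bulb at (182,252) is a decoy. The rack is at (212,187), the box at (288,195) and the tray at (364,196).

```bash
python3 - <<'E'
from h import *
np.set_printoptions(precision=3,suppress=True)
m=ctrl.camera_model('wrist');print(np.round(m['extrinsics'],3).tolist(),m['vfov'],m['cx'],m['cy'])
ctrl.grab_frame('top');ctrl.grab_frame('side')
Z=dict(vial_a=.035,stopper_large=.014,stopper_small=.014,stir_bar=.008,vial_rack=.026,steel_tray=.026,bar_box=.047,bar_box_lid=.1)
for n,z in Z.items():
  for c in('top',):
    for r in ctrl.trace(n,c)[:3]:
        ys,xs=np.nonzero(r['region'])
        P=np.array([atz(c,(x,y),z,None)[:2] for x,y in zip(xs[::3],ys[::3])]) if len(xs)<0 else None
        cnt=max(cv2.findContours(r['region'].astype(np.uint8),0,2)[0],key=len)[:,0]
        M=ctrl.camera_model(c);W=np.array([atz(c,p,z,M)[:2] for p in cnt])
        q=cv2.minAreaRect((W*1000).astype(np.float32))
        print(n,c,round(r['score'],2),np.round(r['rect']),len(xs),'ctr',np.round(q[0]),'size',np.round(q[1]),'ang',round(q[2],1))
E
```

```text
[[0.223, 0.937, 0.267, 0.221], [-0.975, 0.214, 0.062, -0.617], [0.0, -0.274, 0.962, 0.385], [0.0, 0.0, 0.0, 1.0]] 66.21341649610568 271.8873795340196 208.36731674452045
vial_a top 0.64 [256. 240. 266. 257.] 121 ctr [430.  61.] size [29. 24.] ang 0.4
vial_a top 0.55 [337. 246. 354. 255.] 143 ctr [ 428. -145.] size [32. 29.] ang 89.9
stopper_large top 0.49 [220. 241. 228. 253.] 74 ctr [437. 163.] size [23. 21.] ang 45.7
stir_bar top 0.42 [383. 249. 390. 258.] 39 ctr [ 423. -250.] size [27.  9.] ang 24.5
vial_rack top 0.73 [179. 166. 247. 209.] 2651 ctr [585. 190.] size [111. 165.] ang 2.2
steel_tray top 0.57 [340. 172. 394. 220.] 2212 ctr [ 562. -194.] size [132. 109.] ang 78.3
bar_box top 0.9 [256. 164. 314. 211.] 2639 ctr [577.   0.] size [125. 139.] ang 1.9
bar_box_lid top 0.89 [260. 165. 312. 184.] 955 ctr [601.   3.] size [131.  44.] ang 89.8
```

Emit:
apply_moves --pt "0 0 0 0.5 1 0.3 1" --pt "0 0 0 0.7 1 0.3 1" --pt "0 0 0 0.7 1 0.3 1" --pt "0 0 0 0.7 1 0.3 1" --pt "0 0 0 0.7 1 0.3 1" --pt "0 0 0 0.7 1 0 1" --pt "0 0 0 0.7 1 0 1" --pt "0 0 0 0.7 1 0 1" --pt "0 0 0 0.7 1 0 1" --pt "0 0 0 0.7 1 0 1" --pt "0 0 0 0.7 1 0 1" --pt "0 0 0 0.7 1 0 1" --pt "0 0 0 0.7 1 0 1" --pt "0 0 0 0.7 1 0 1" --pt "0 0 0 0.7 1 0 1" --pt "0 0 0 0.7 1 0 1" --pt "0 0 0 0.7 1 0 1" --pt "0 0 0 0.7 1 0 1" --pt "0 0 0 0.7 1 0 1" --pt "0 0 0 0.7 1 0 1"

```text
clock: 3.8
tcp_pos: [0.4213, -0.2321, 0.245]
tcp_rot: [180.0, -0.0, 12.9]
contact_force: [-0.7, -0.5, -0.1]
gripper_width: 1.001
finger_force: 0.0
```

```bash
cat >> h.py <<'E'
def wr(names,Z):
    np.set_printoptions(precision=3,suppress=True)
    M=ctrl.camera_model('wrist'); ctrl.grab_frame('wrist')
    for n in names:
        for r in ctrl.trace(n,'wrist')[:3]:
            cnt=max(cv2.findContours(r['region'].astype(np.uint8),0,2)[0],key=len)[:,0]
            W=np.array([atz('wrist',p,Z[n],M)[:2] for p in cnt]);q=cv2.minAreaRect((W*1000).astype(np.float32))
            print(n,round(r['score'],2),np.round(r['rect']),'ctr',np.round(q[0],1),'size',np.round(q[1]),'ang',round(q[2],1),
              'corners',np.round(cv2.boxPoints(q)).astype(int).tolist())
        for r in ctrl.pinpoint(n,'wrist')[:3]: print('  pin',round(r['score'],2),np.round(r['at']),atz('wrist',r['at'],.002,M))
Z=dict(vial_a=.035,stopper_large=.014,stopper_small=.014,stir_bar=.007,vial_rack=.026,steel_tray=.026,bar_box=.047,bar_box_lid=.1)
E
python3 - <<'E'
from h import *
save('wrist','w0'); wr(['vial_a','stir_bar','steel_tray'],Z)
E
```

```text
vial_a 0.84 [  0. 109.  55. 132.] ctr [430.8  59.7] size [26. 65.] ang 13.2 corners [[410, 89], [425, 25], [451, 31], [436, 95]]
vial_a 0.78 [188. 150. 221. 179.] ctr [ 428.3 -146.7] size [27. 41.] ang 52.8 corners [[404, -145], [436, -170], [453, -148], [420, -123]]
  pin 0.88 [211. 158.] [ 0.432 -0.147  0.002]
  pin 0.62 [ 47. 122.] [0.43  0.059 0.002]
stir_bar 0.41 [286. 169. 293. 194.] ctr [ 423.2 -253.1] size [33.  8.] ang 29.5 corners [[407, -258], [411, -265], [440, -248], [436, -241]]
  pin 0.69 [293. 181.] [ 0.428 -0.257  0.002]
steel_tray 0.61 [204.   0. 342. 119.] ctr [ 565.1 -195.2] size [129. 105.] ang 78.9 corners [[501, -248], [604, -269], [629, -142], [526, -122]]
  pin 0.56 [272.  56.] [ 0.566 -0.196  0.002]
  pin 0.56 [211. 158.] [ 0.431 -0.147  0.002]
```

View pics/w0.png

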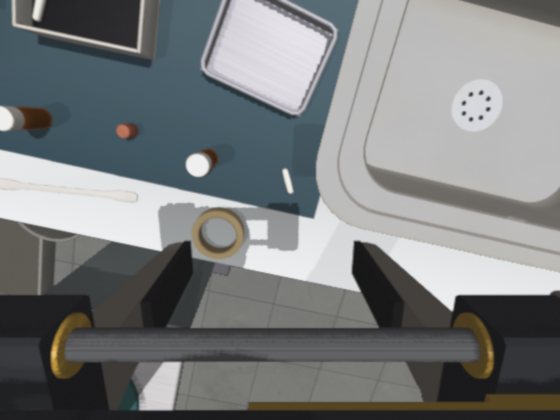

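The wrist view shows the tray at top centre, a vial at (200,162), the small stopper at (126,131) and the bar at (288,182). These agree with the top camera. I'll fetch the bar first.

Emit:
apply_moves --pt "0 0 0.095 0.1 -0.5 -1 0.3" --pt "0 0 0.095 0 -0.5 -1 0.3" --pt "0 0 0 0 0 -1 0.3" --pt "0 0 0 0 0 -1 0.3" --pt "0 0 0 0 0 -1 0.3" --pt "0 0 0 0 0 -1 0.3" --pt "0 0 0 0 0 -1 0.3" --pt "0 0 0 0 0 -1 0.3" --pt "0 0 0 0 0 -1 0.3" --pt "0 0 0 0 0 -0.5 0.3" --pt "0 0 0 0 0 0 0.3" --force 15

```text
clock: 5.58
tcp_pos: [0.4224, -0.2538, 0.0542]
tcp_rot: [-179.9, 0.0, 29.9]
contact_force: [-0.4, 0.3, -0.7]
gripper_width: 0.299
finger_force: 0.0
```

```bash
python3 - <<'E'
from h import *
save('wrist','w1'); wr(['stir_bar','vial_a','steel_tray'],Z)
E
```

```text
stir_bar 0.73 [265. 202. 279. 250.] ctr [ 423.8 -253.4] size [33.  9.] ang 29.6 corners [[407, -258], [411, -265], [440, -249], [436, -241]]
  pin 0.87 [273. 223.] [ 0.426 -0.254  0.002]
  pin 0.3 [138. 146.] [ 0.428 -0.146  0.002]
vial_a 0.95 [ 62. 126. 162. 181.] ctr [ 425.4 -145.5] size [30. 56.] ang 36.5 corners [[397, -132], [430, -177], [454, -159], [421, -114]]
  pin 0.9 [140. 145.] [ 0.429 -0.147  0.002]
steel_tray 0.62 [194.   0. 442. 126.] ctr [ 528.  -222.5] size [ 63. 135.] ang 30.0 corners [[467, -180], [534, -297], [589, -265], [522, -148]]
```

View pics/w1.png

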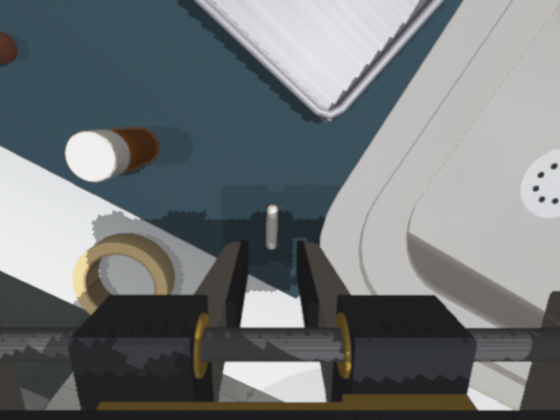

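The bar at (272,227) is centred and aligned between the fingers. Descend and grip.

Emit:
apply_moves --pt "0 0 0 0.05 0 -1 0.3" --pt "0 0 0 0 0 -1 0.3" --pt "0 0 0 0 0 -0.4 0.3" --pt "0 0 0 0 0 0 0" --pt "0 0 0 0 0 0 0" --pt "0 0 0 0 0 0 0" --pt "0 0 0 0 0 1 0" --pt "0 0 0 0 0 1 0" --pt "0 0 0 0 0 1 0" --pt "0 0 0 0 0 1 0" --force 15

```text
clock: 7.22
tcp_pos: [0.4239, -0.2538, 0.0877]
tcp_rot: [180.0, -0.0, 30.0]
contact_force: [0.2, -0.3, -0.4]
gripper_width: 0.084
finger_force: 15.0
```

Emit:
apply_moves --pt "0 0 0 0.3 0 1 0" --pt "0 0 0 0.3 0.5 1 0" --pt "0 0 -0.05 0.3 1 1 0" --pt "0 0 -0.05 0.3 1 1 0" --pt "0 0 -0.05 0.3 1 1 0" --pt "0 0 -0.05 0.3 1 1 0" --pt "0 0 -0.05 0.3 1 1 0" --pt "0 0 -0.05 0.3 1 0.5 0" --pt "0 0 -0.03 0.3 1 0 0" --pt "0 0 0 0.1 1 0 0" --pt "0 0 0 0 1 0 0" --pt "0 0 0 0 1 0 0" --pt "0 0 0 0 1 0 0" --pt "0 0 0 0 1 0 0" --pt "0 0 0 0 0 0 0" --pt "0 0 0 0 0 0 0"

```text
clock: 9.22
tcp_pos: [0.4798, -0.0045, 0.2368]
tcp_rot: [180.0, -0.0, 0.2]
contact_force: [0.2, 0.2, 0.6]
gripper_width: 0.086
finger_force: 15.0
```

```bash
python3 - <<'E'
from h import *
s=ctrl.observe();print(s['tcp_pos'],s['tcp_rot'],s['gripper_width'])
save('wrist','w2'); wr(['bar_box','bar_box_lid','vial_rack','vial_a','stopper_small','stopper_large'],Z)
E
```

```text
[ 0.47981364 -0.00454386  0.23675366] [ 1.79964953e+02 -1.21028798e-02  2.36624426e-01] 0.08606746479394485
bar_box 0.64 [183.  40. 346. 150.] ctr [581.    0.5] size [110. 161.] ang 2.1 corners [[523, 79], [529, -82], [639, -78], [633, 83]]
  pin 0.86 [267. 117.] [0.557 0.    0.002]
bar_box_lid 0.86 [187.  36. 345.  80.] ctr [606.1   0.9] size [ 37. 137.] ang 1.6 corners [[586, 69], [590, -68], [626, -67], [623, 70]]
bar_box_lid 0.51 [124. 200. 153. 226.] ctr [464.9 125.7] size [18. 27.] ang 40.9 corners [[449, 130], [467, 110], [481, 122], [463, 142]]Traceback (most recent call last):
  File "<stdin>", line 3, in <module>
  File "h.py", line 22, in wr
    for r in ctrl.pinpoint(n,'wrist')[:3]: print('  pin',round(r['score'],2),np.round(r['at']),atz('wrist',r['at'],.002,M))
             ~~~~~~~~~~~~~^^^^^^^^^^^
ValueError: it knows: bar_box, steel_tray, stir_bar, stopper_large, stopper_small, vial, vial_rack
```

View pics/w2.png

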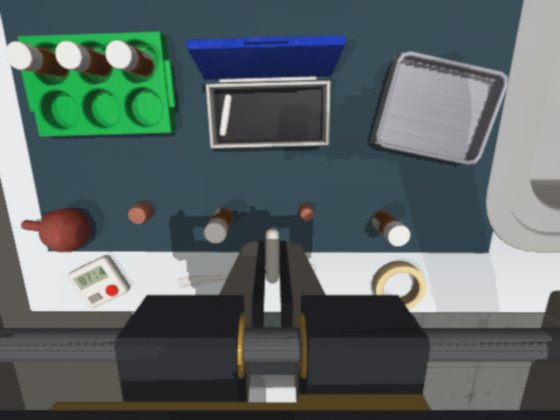

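The wrist view shows the bar held between the fingers at (272,255). The box rim corners are about (211,149), (328,145), (329,82) and (208,86), and the empty rack holes are at (60,110), (103,109) and (147,106).

```bash
python3 - <<'E'
from h import *
M=ctrl.camera_model('wrist')
print('box',[np.round(atz('wrist',p,.047,M)*1000).tolist() for p in [(211,149),(328,145),(329,82),(208,86)]])
print('holes',[np.round(atz('wrist',p,.026,M)*1000).tolist() for p in [(60,110),(103,109),(147,106)]])
print('lid top edge',[np.round(atz('wrist',p,.116,M)*1000).tolist() for p in [(190,42),(344,38)]])
print('tray rim',[np.round(atz('wrist',p,.026,M)*1000).tolist() for p in [(399,56),(504,77),(477,162),(375,140)]])
ctrl.grab_frame('wrist')
for n in('vial_a','stopper_small','stopper_large','vial_rack','steel_tray','bar_box'):
    for r in ctrl.pinpoint(n,'wrist')[:3]: print(n,round(r['score'],2),np.round(r['at']),np.round(atz('wrist',r['at'],.002,M)*1000))
E
```

```text
box [[523.0, 63.0, 47.0], [528.0, -67.0, 47.0], [593.0, -64.0, 47.0], [588.0, 63.0, 47.0]]
holes [[564.0, 235.0, 26.0], [565.0, 186.0, 26.0], [569.0, 136.0, 26.0]]
lid top edge [[616.0, 63.0, 116.0], [620.0, -63.0, 116.0]]
tray rim [[621.0, -142.0, 26.0], [601.0, -261.0, 26.0], [507.0, -247.0, 26.0], [532.0, -124.0, 26.0]]
vial_a 0.66 [224. 216.] [431.  57.   2.]
vial_a 0.61 [380. 213.] [ 436. -147.    2.]
stopper_small 0.63 [303. 210.] [440. -46.   2.]
stopper_small 0.45 [268. 118.] [557.   0.   2.]
stopper_small 0.26 [220. 215.] [433.  63.   2.]
vial_rack 0.96 [105.  87.] [590. 193.   2.]
steel_tray 0.61 [431. 109.] [ 567. -196.    2.]
bar_box 0.72 [268. 119.] [554.  -0.   2.]
```

Emit:
apply_moves --pt "0 0 0.02 1 -0.35 0 0" --pt "0 0 0 1 0 0 0" --pt "0 0 0 1 0 -1 0" --pt "0 0 0 0.65 0 -1 0" --pt "0 0 0 0 0 -1 0" --pt "0 0 0 0 0 -1 0" --pt "0 0 0 0 0 -1 0" --pt "0 0 0 0 0 -1 0" --pt "0 0 0 0 0 -1 0" --pt "0 0 0 0 0 -1 0" --pt "0 0 0 0 0 -0.9 0" --pt "0 0 0 0 0 -0.8 0" --pt "0 0 0 0 0 -0.5 0" --pt "0 0 0 0 0 0 0"

```text
clock: 11.58
tcp_pos: [0.5525, -0.0106, 0.0319]
tcp_rot: [-180.0, 0.1, 2.1]
contact_force: [0.3, 0.3, -0.0]
gripper_width: 0.083
finger_force: 15.0
```

Emit:
apply_moves --pt "0 0 0 0 0 -0.1 0" --pt "0 0 0 0 0 0 0.3" --pt "0 0 0 0 0 0 0.3" --pt "0 0 0 0 0 0 0.3" --pt "0 0 0 0 0 1 0.3" --pt "0 0 0 0 0 1 0.3" --pt "0 0 0 0 0 1 0.3" --pt "0 0 0 0 0 1 0.3" --pt "0 0 0 -0.5 0 1 0.3" --pt "0 0 0 -1 0 1 0.3" --pt "0 0 0 -1 0 0 0.3" --pt "0 0 0 -1 0 0 0.3" --pt "0 0 0 -1 0 0 0.3" --pt "0 0 0 0 0 0 0.3"

```text
clock: 13.32
tcp_pos: [0.462, -0.0108, 0.1508]
tcp_rot: [180.0, 0.0, 2.1]
contact_force: [0.9, 0.2, -0.5]
gripper_width: 0.301
finger_force: 0.0
```

```bash
python3 - <<'E'
from h import *
s=ctrl.observe();print(s['tcp_pos'],s['tcp_rot'])
M=ctrl.camera_model('wrist');i=save('wrist','w3')
for n in('stir_bar','vial_a','stopper_small'):
    for r in ctrl.pinpoint(n,'wrist')[:3]: print(n,round(r['score'],2),np.round(r['at']),np.round(atz('wrist',r['at'],.024 if n=='stir_bar' else .002,M)*1000))
E
```

```text
[ 0.46202089 -0.01084896  0.15082484] [1.79959813e+02 7.76023269e-03 2.07787537e+00]
stir_bar 0.8 [276.  96.] [557. -11.  24.]
vial_a 0.96 [402. 230.] [ 430. -150.    2.]
vial_a 0.76 [202. 222.] [432.  61.   2.]
stopper_small 0.82 [306. 217.] [440. -48.   2.]
```

View pics/w3.png

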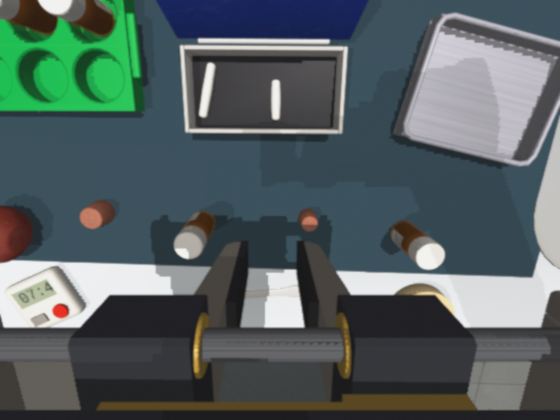

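The bar now lies in the box at (276,100), well clear of the long one. Next is the small stopper at (440,-47) mm.

Emit:
apply_moves --pt "0 0 0 -0.6 -0.9 -0.6 0.45" --pt "0 0 0 -0.5 -0.9 -1 0.45" --pt "0 0 0 0 0 -1 0.45" --pt "0 0 0 0 0 -1 0.45" --pt "0 0 0 0 0 -1 0.45" --pt "0 0 0 0 0 -1 0.45" --pt "0 0 0 0 0 -1 0.45" --pt "0 0 0 0 0 -0.5 0.45" --pt "0 0 0 0 0 0 0.45" --pt "0 0 0 0 0 0 0" --pt "0 0 0 0 0 0 0" --pt "0 0 0 0 0 0 0" --pt "0 0 0 0 0 0 0" --force 12

```text
clock: 15.15
tcp_pos: [0.4413, -0.0468, 0.0091]
tcp_rot: [180.0, -0.1, 2.1]
contact_force: [-1.0, -0.4, 4.6]
gripper_width: 0.197
finger_force: 12.0
```

Emit:
apply_moves --pt "0 0 0 0 0 1 0" --pt "0 0 0 0 0 1 0" --pt "0 0 0 0 0 1 0" --pt "0 0 -0.02 0.9 -0.9 1 0" --pt "0 0 -0.03 1 -1 1 0" --pt "0 0 -0.03 1 -1 0 0" --pt "0 0 -0.03 1 -1 0 0" --pt "0 0 -0.02 1 -1 0 0" --pt "0 0 0 1 -1 0 0" --pt "0 0 0 1 -1 0 0" --pt "0 0 0 0.45 -0.7 -1 0" --pt "0 0 0 0 0 -1 0" --pt "0 0 0 0 0 -1 0" --pt "0 0 0 0 0 -1 0" --pt "0 0 0 0 0 -0.7 0" --pt "0 0 0 0 0 0 0"

```text
clock: 17.15
tcp_pos: [0.5872, -0.1981, 0.0134]
tcp_rot: [-180.0, 0.1, -9.6]
contact_force: [0.1, -0.5, -0.3]
gripper_width: 0.2
finger_force: 12.0
```

Emit:
apply_moves --pt "0 0 0 0 0 -0.05 0.4" --pt "0 0 0 0 0 0 0.4" --pt "0 0 0 0 0 0 0.4" --pt "0 0 0 0 0 1 0.5" --pt "0 0 0 0 0 1 0.5" --pt "0 0 0 0 0 1 0.5" --pt "0 0 0 0 0 1 0.5" --pt "0 0 0 -0.4 1 1 0.5" --pt "0 0 0 -0.4 1 1 0.5" --pt "0 0 0 -0.4 1 1 0.5" --pt "0 0 0 -0.4 1 0 0.5" --pt "0 0 0 -0.4 1 0 0.5" --pt "0 0 0 -0.4 1 0 0.5" --pt "0 0 0 -0.4 1 0 0.5" --pt "0 0 0 -0.4 1 0 0.5" --pt "0 0 0 -0.4 1 0 0.5" --pt "0 0 0 -0.4 1 0 0.5" --pt "0 0 0 -0.4 1 0 0.5" --pt "0 0 0 -0.4 1 0 0.5" --pt "0 0 0 -0.4 1 0 0.5"

```text
clock: 19.65
tcp_pos: [0.483, 0.0626, 0.1533]
tcp_rot: [180.0, 0.0, -9.6]
contact_force: [-0.1, 0.3, -0.8]
gripper_width: 0.499
finger_force: 0.0
```

Emit:
apply_moves --pt "0 0 0 -0.4 1 0 0.5" --pt "0 0 0 -0.4 1 0 0.5" --pt "0 0 0 -0.4 1 0 0.5" --pt "0 0 0 -0.4 0.8 0 0.5" --pt "0 0 0 0 0 0 0.5" --pt "0 0 0 0 0 0 0.5"

```text
clock: 20.4
tcp_pos: [0.4519, 0.1369, 0.1534]
tcp_rot: [180.0, 0.0, -9.6]
contact_force: [0.7, 0.1, 0.1]
gripper_width: 0.5
finger_force: 0.0
```

```bash
python3 - <<'E'
from h import *
s=ctrl.observe();print(s['tcp_pos'],s['tcp_rot'])
M=ctrl.camera_model('wrist');i=save('wrist','w4')
for n in('stopper_large','vial_a'):
    for r in ctrl.pinpoint(n,'wrist')[:3]: print(n,round(r['score'],2),np.round(r['at']),np.round(atz('wrist',r['at'],.002,M)*1000))
E
```

```text
[0.45189472 0.13686604 0.1534427 ] [ 1.79971993e+02  7.37820487e-03 -9.64686527e+00]
stopper_large 0.73 [250. 208.] [443. 161.   2.]
vial_a 0.93 [554. 170.] [ 430. -148.    2.]
vial_a 0.8 [348. 202.] [432.  60.   2.]
vial_a 0.5 [188.  61.] [590. 191.   2.]
```

View pics/w4.png

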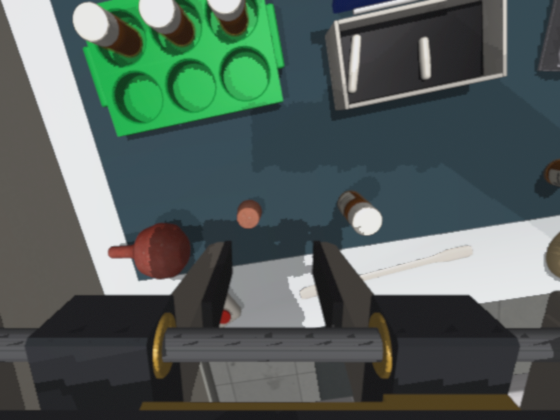

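The large stopper is at (248,214), about (442,161) mm, with the bulb ~50 mm to its left. Grasping with a narrower opening.

Emit:
apply_moves --pt "0 0 0 -0.3 0.6 -0.5 0.42" --pt "0 0 0 -0.25 0.6 -1 0.42" --pt "0 0 0 0 0 -1 0.42" --pt "0 0 0 0 0 -1 0.42" --pt "0 0 0 0 0 -1 0.42" --pt "0 0 0 0 0 -1 0.42" --pt "0 0 0 0 0 -1 0.42" --pt "0 0 0 0 0 -0.75 0.42" --pt "0 0 0 0 0 0 0.42" --pt "0 0 0 0 0 0 0" --pt "0 0 0 0 0 0 0" --pt "0 0 0 0 0 0 0" --force 12

```text
clock: 22.05
tcp_pos: [0.4413, 0.1615, 0.0092]
tcp_rot: [-180.0, -0.1, -9.6]
contact_force: [-1.3, -0.4, 2.6]
gripper_width: 0.274
finger_force: 12.0
```

Emit:
apply_moves --pt "0 0 0 0 0 1 0" --pt "0 0 0 0 0 1 0" --pt "0 0 0 0 0 1 0" --pt "0 0 0 0 0 1 0" --pt "0 0 0 0.3 -1 1 0" --pt "0 0 0 0.3 -1 1 0" --pt "0 0 0 0.3 -1 0 0" --pt "0 0 0 0.3 -1 0 0" --pt "0 0 0 0.3 -1 0 0" --pt "0 0 0 0.3 -1 0 0" --pt "0 0 0 0.3 -1 0 0" --pt "0 0 0 0.3 -1 0 0" --pt "0 0 0 0.3 -1 0 0" --pt "0 0 0 0.3 -1 0 0" --pt "0 0 0 0.3 -1 0 0" --pt "0 0 0 0.3 -1 0 0" --pt "0 0 0 0.3 -1 0 0" --pt "0 0 0 0.3 -1 0 0" --pt "0 0 0 0.3 -1 0 0" --pt "0 0 0 0.3 -1 0 0"

```text
clock: 24.55
tcp_pos: [0.5372, -0.1599, 0.1286]
tcp_rot: [180.0, -0.0, -9.6]
contact_force: [0.9, 0.2, -0.7]
gripper_width: 0.275
finger_force: 12.0
```

Emit:
apply_moves --pt "0 0 0 0.3 -1 0 0" --pt "0 0 0 0.15 -0.6 -0.8 0" --pt "0 0 0 0 0 -1 0" --pt "0 0 0 0 0 -1 0" --pt "0 0 0 0 0 -1 0" --pt "0 0 0 0 0 -1 0" --pt "0 0 0 0 0 -1 0" --pt "0 0 0 0 0 0 0" --pt "0 0 0 0 0 0 0.45" --pt "0 0 0 0 0 0 0.45" --pt "0 0 0 0 0 0 0.45" --pt "0 0 0 0 0 1 0.45" --pt "0 0 0 0 0 1 0.45" --pt "0 0 0 0 0 1 0.45" --pt "0 0 0 0 0 1 0.45" --pt "0 0 0.05 -0.5 0 1 0.6" --pt "0 0 0.05 -1 0 1 0.6" --pt "0 0 0 -1 0 1 0.6" --pt "0 0 0 -1 0.5 0 0.6" --pt "0 0 0 0 0 0 0.6"

```text
clock: 27.05
tcp_pos: [0.4752, -0.1806, 0.1541]
tcp_rot: [179.9, -0.1, -0.6]
contact_force: [-0.0, -0.1, 0.6]
gripper_width: 0.601
finger_force: 0.0
```

```bash
python3 - <<'E'
from h import *
s=ctrl.observe();print(s['tcp_pos'],s['tcp_rot'])
M=ctrl.camera_model('wrist');i=save('wrist','w5')
for n in('stopper_large','stopper_small','vial_a'):
    for r in ctrl.pinpoint(n,'wrist')[:3]: print(n,round(r['score'],2),np.round(r['at']),np.round(atz('wrist',r['at'],.002,M)*1000))
E
```

```text
[ 0.47523087 -0.18056198  0.15407322] [ 1.79929474e+02 -5.55763207e-02 -6.12346055e-01]
stopper_large 0.85 [277. 126.] [ 544. -187.    2.]
stopper_small 0.65 [ 82. 115.] [557.   0.   2.]
stopper_small 0.6 [289.  76.] [ 590. -199.    2.]
vial_a 0.73 [239. 239.] [ 428. -146.    2.]
vial_a 0.65 [ 46. 235.] [434.  60.   2.]
```

View pics/w5.png

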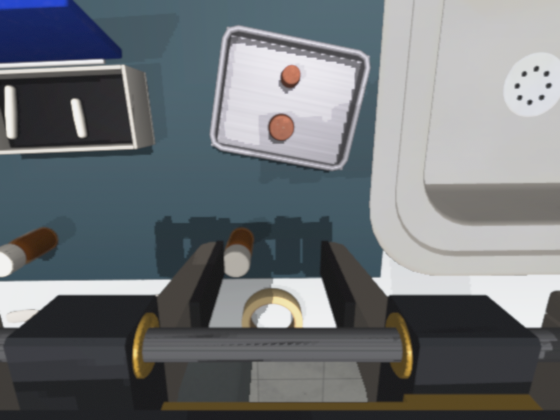

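Both stoppers stand in the tray at (290,76) and (281,127). Now the right vial, at (430,-147) mm.

Emit:
apply_moves --pt "0 0 0 -0.75 0.6 0 0.6" --pt "0 0 0 -0.75 0.6 0 0.6" --pt "0 0 0 -0.75 0.5 0 0.6" --pt "0 0 0 0 0 -1 0.6" --pt "0 0 0 0 0 -1 0.6" --pt "0 0 0 0 0 -1 0.6" --pt "0 0 0 0 0 -1 0.6" --pt "0 0 0 0 0 -1 0.6" --pt "0 0 0 0 0 -0.7 0.6" --pt "0 0 0 0 0 -0.6 0.6" --pt "0 0 0 0 0 0 0.6" --pt "0 0 0 0 0 0 0.2" --pt "0 0 0 0 0 0 0.2" --pt "0 0 0 0 0 0 0.2" --pt "0 0 0 0 0 0 0.2" --pt "0 0 0 0 0 0 0.2" --force 15

```text
clock: 29.25
tcp_pos: [0.4312, -0.1469, 0.027]
tcp_rot: [180.0, -0.0, -0.6]
contact_force: [-1.6, -0.5, 5.6]
gripper_width: 0.279
finger_force: 15.0
```

Emit:
apply_moves --pt "0 0 0 0 0 0.5 0.2" --pt "0 0 0 0 0 1 0.2" --pt "0 0 0 0 0.3 1 0.2" --pt "0 0 0 0 0.6 1 0.2" --pt "0 0 0 0.2 0.9 1 0.2" --pt "0 0 0 0.2 1 1 0.2" --pt "0 0 0 0.2 1 1 0.2" --pt "0 0 0 0.2 1 1 0.2" --pt "0 0 0 0.2 1 0.6 0.2" --pt "0 0 0 0.2 1 0 0.2" --pt "0 0 0.02 0.2 1 0 0.2" --pt "0 0 0.02 0.2 1 0 0.2" --pt "0 0 0 0.2 1 0 0.2" --pt "0 0 0 0.2 1 0 0.2" --pt "0 0 0 0 1 0 0.2" --pt "0 0 0 0 1 0 0.2" --pt "0 0 0 0 1 0 0.2" --pt "0 0 0 0 1 0 0.2" --pt "0 0 0 0 1 0 0.2" --pt "0 0 0 0 1 0 0.2"

```text
clock: 31.75
tcp_pos: [0.4705, 0.1905, 0.1883]
tcp_rot: [180.0, 0.0, 3.0]
contact_force: [-0.4, 0.3, -0.7]
gripper_width: 0.284
finger_force: 15.0
```

Emit:
apply_moves --pt "0 0 0 0 0.6 0 0.2" --pt "0 0 0 0 0 0 0.2" --pt "0 0 0 0 0 0 0.2"

```text
clock: 32.12
tcp_pos: [0.4709, 0.2006, 0.1884]
tcp_rot: [180.0, 0.0, 2.9]
contact_force: [-0.4, -0.7, -0.6]
gripper_width: 0.282
finger_force: 15.0
```

```bash
python3 - <<'E'
from h import *
s=ctrl.observe();print(s['tcp_pos'],s['tcp_rot'])
M=ctrl.camera_model('wrist');i=save('wrist','w6')
for n in('vial_rack','vial_a'):
    for r in ctrl.pinpoint(n,'wrist')[:6]: print(n,round(r['score'],2),np.round(r['at']),np.round(atz('wrist',r['at'],.002,M)*1000))
# project guessed holes
print([np.round(proj('wrist',(x,y,.026),M)).tolist() for x,y in [(.563,.239),(.566,.191),(.568,.143)]])
g=cv2.inRange(cv2.cvtColor(i,cv2.COLOR_RGB2HSV),(45,120,120),(75,255,255))
for c in cv2.findContours(255-g,cv2.RETR_LIST,2)[0]:
    if 800<cv2.contourArea(c)<8000: 
        e=cv2.fitEllipse(c);print(np.round(e[0]),np.round(e[1]),np.round(atz('wrist',e[0],.026,M)*1000))
E
```

```text
[0.47086417 0.20061435 0.18841255] [1.79964634e+02 2.46979313e-02 2.94536447e+00]
vial_rack 0.86 [288.  71.] [594. 190.   2.]
vial_a 0.6 [390. 229.] [429.  58.   2.]
vial_a 0.59 [271. 242.] [406. 197.   2.]
[[237.0, 99.0], [286.0, 99.0], [335.0, 99.0]]
[344.  43.] [39. 57.] [618. 140.  26.]
[290.  42.] [41. 52.] [617. 190.  26.]
[237.  40.] [42. 54.] [616. 240.  26.]
```

View pics/w6.png

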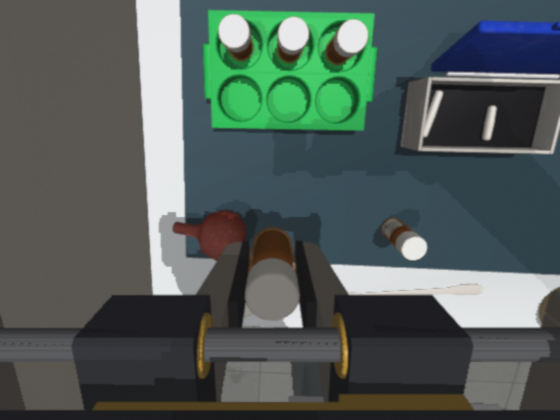

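The vial is held upright. The near-row holes are at (241,99), (289,99) and (338,99), so the left one is at about (563,236) mm and the right one at (568,140).

Emit:
apply_moves --pt "0 0 0 0.6 0.25 0 0.2" --pt "0 0 0 1 0.4 0 0.2" --pt "0 0 0 1 0.4 -0.5 0.2" --pt "0 0 0 1 0.4 -1 0.2" --pt "0 0 0 0.7 0.2 -1 0.2" --pt "0 0 0 0.3 0.1 -1 0.2" --pt "0 0 0 0 0 -1 0.2" --pt "0 0 0 0 0 -0.8 0.2" --pt "0 0 0 0 0 -0.8 0.2" --pt "0 0 0 0 0 -0.6 0.2" --pt "0 0 0 0 0 -0.5 0.2" --pt "0 0 0 0 0 -0.5 0.2" --pt "0 0 0 0 0 0 0.2"

```text
clock: 33.9
tcp_pos: [0.5624, 0.2361, 0.0339]
tcp_rot: [180.0, 0.1, 3.0]
contact_force: [-0.7, -0.3, -0.0]
gripper_width: 0.286
finger_force: 15.0
```

Emit:
apply_moves --pt "0 0 0 0 0 -0.12 0.2" --pt "0 0 0 0 0 0 0.2" --pt "0 0 0 0 0 0 0.5" --pt "0 0 0 0 0 0 0.5" --pt "0 0 0 0 0 0 0.5" --pt "0 0 0 0 0 0.5 0.55" --pt "0 0 0 0 0 1 0.6" --pt "0 0 0 0 0 1 0.6" --pt "0 0 0 0 0 1 0.6" --pt "0 0 0 0 0 1 0.6" --pt "0 0 0 -0.4 -0.8 1 0.6" --pt "0 0 0 -0.6 -0.8 0.5 0.6" --pt "0 0 0 -0.8 -0.8 0 0.6" --pt "0 0 0 -0.8 -0.8 0 0.6" --pt "0 0 0 -0.8 -1 0 0.6" --pt "0 0 0 -0.8 -1 0 0.6" --pt "0 0 0 -0.6 -1 0 0.6" --pt "0 0 0 0 0 0 0.6" --pt "0 0 0 0 0 0 0.6"

```text
clock: 36.28
tcp_pos: [0.4676, 0.1131, 0.1529]
tcp_rot: [-180.0, -0.1, 3.0]
contact_force: [0.6, -0.2, 0.5]
gripper_width: 0.596
finger_force: 0.0
```

```bash
python3 - <<'E'
from h import *
s=ctrl.observe();print(s['tcp_pos'],s['tcp_rot'])
M=ctrl.camera_model('wrist');i=save('wrist','w7')
for n in('vial_rack','vial_a'):
    for r in ctrl.pinpoint(n,'wrist')[:6]: print(n,round(r['score'],2),np.round(r['at']),np.round(atz('wrist',r['at'],.002,M)*1000))
E
```

```text
[0.46762925 0.11307449 0.1529111 ] [-1.79969873e+02 -8.44152411e-02  2.98977685e+00]
vial_rack 0.76 [196.  61.] [591. 189.   2.]
vial_a 0.91 [144.  91.] [562. 238.   2.]
vial_a 0.65 [321. 232.] [431.  59.   2.]
```

View pics/w7.png

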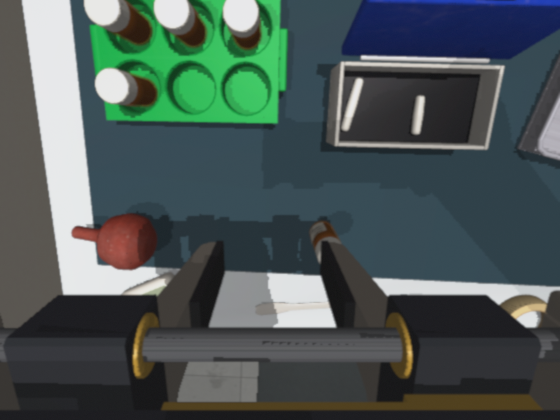

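The first vial stands in the left hole at (125,90). Now the second, at (431,59) mm.

Emit:
apply_moves --pt "0 0 0 -0.6 -0.9 0 0.6" --pt "0 0 0 -0.6 -0.9 0 0.6" --pt "0 0 0 -0.6 -0.9 0 0.6" --pt "0 0 0 0 0 -0.8 0.6" --pt "0 0 0 0 0 -1 0.6" --pt "0 0 0 0 0 -1 0.6" --pt "0 0 0 0 0 -1 0.6" --pt "0 0 0 0 0 -1 0.6" --pt "0 0 0 0 0 -0.8 0.6" --pt "0 0 0 0 0 -0.7 0.6" --pt "0 0 0 0 0 0 0.6" --pt "0 0 0 0 0 0 0.2" --pt "0 0 0 0 0 0 0.2" --pt "0 0 0 0 0 0 0.2" --pt "0 0 0 0 0 0 0.2" --force 15

```text
clock: 38.3
tcp_pos: [0.4313, 0.0583, 0.0266]
tcp_rot: [180.0, -0.1, 3.0]
contact_force: [-0.7, -0.8, 3.5]
gripper_width: 0.288
finger_force: 15.0
```

Emit:
apply_moves --pt "0 0 0 0 0 0.5 0.2" --pt "0 0 0 0 0 1 0.2" --pt "0 0 0 0 0 1 0.2" --pt "0 0 0 0.2 0.2 1 0.2" --pt "0 0 0 0.6 0.4 0.5 0.2" --pt "0 0 0 1 0.6 0 0.2" --pt "0 0 0 1 0.6 0 0.2" --pt "0 0 0 1 0.6 0 0.2" --pt "0 0 0 1 0.6 0 0.2" --pt "0 0 0 1 0.6 0 0.2" --pt "0 0 0 0.7 0.4 0 0.2" --pt "0 0 0 0.35 0.1 -0.5 0.2" --pt "0 0 0 0 0 -0.8 0.2" --pt "0 0 0 0 0 -0.8 0.2" --pt "0 0 0 0 0 -0.7 0.2" --pt "0 0 0 0 0 -0.5 0.2" --pt "0 0 0 0 0 -0.3 0.2" --pt "0 0 0 0 0 0 0.2"

```text
clock: 40.55
tcp_pos: [0.5677, 0.1403, 0.0339]
tcp_rot: [180.0, 0.0, 3.0]
contact_force: [0.7, -0.6, -1.0]
gripper_width: 0.282
finger_force: 15.0
```

Emit:
apply_moves --pt "0 0 0 0 0 -0.12 0.2" --pt "0 0 0 0 0 0 0.2" --pt "0 0 0 0 0 0 0.5" --pt "0 0 0 0 0 0 0.5" --pt "0 0 0 0 0 0 0.5" --pt "0 0 0 0 0 0.5 0.5" --pt "0 0 0 0 0 1 0.5" --pt "0 0 0 0 0 1 0.5" --pt "0 0 0 0 0 1 0.5" --pt "0 0 0 0 0 1 0.5" --pt "0 0 0 -0.5 0 1 0.3" --pt "0 0 0 -1 -0.5 1 0" --pt "0 0 0 -1 -1 0.5 0" --pt "0 0 0 -1 -1 0 0" --pt "0 0 0 0 -1 0 0" --pt "0 0 0 0 -0.5 0 0" --pt "0 0 0 0 0 0 0"

```text
clock: 42.68
tcp_pos: [0.4982, 0.0599, 0.1722]
tcp_rot: [180.0, -0.0, 2.9]
contact_force: [0.3, -0.0, 0.4]
gripper_width: 0.005
finger_force: 0.0
```

```bash
python3 - <<'E'
from h import *
s=ctrl.observe();print(s['tcp_pos'],s['tcp_rot'])
M=ctrl.camera_model('wrist');i=save('wrist','w8')
for n in('bar_box','vial_a'):
    for r in ctrl.pinpoint(n,'wrist')[:6]: print(n,round(r['score'],2),np.round(r['at']),np.round(atz('wrist',r['at'],.006,M)*1000))
for c in((.555,.06),(.56,-.06)): pass
for lab,x in(('c556',.556),('c562',.562)):
    print(lab,[np.round(proj('wrist',(x+dx,y,z),M)).tolist() for dx,y,z in((-.039,0,.047),(-.029,0,.047),(.031,0,.047),(.037,0,.048),(.037+.017,0,.116))])
E
```

```text
[0.49819044 0.0599226  0.17221934] [ 1.79998975e+02 -3.04688377e-02  2.89907557e+00]
bar_box 0.67 [333. 138.] [559.  -0.   6.]
vial_a 0.82 [193. 121.] [567. 143.   6.]
vial_a 0.74 [100. 122.] [562. 237.   6.]
vial_a 0.5 [508. 161.] [ 544. -186.    6.]
c556 [[336.0, 186.0], [337.0, 175.0], [345.0, 107.0], [346.0, 100.0], [372.0, 68.0]]
c562 [[337.0, 179.0], [338.0, 169.0], [345.0, 100.0], [346.0, 93.0], [373.0, 58.0]]
```

View pics/w8.png

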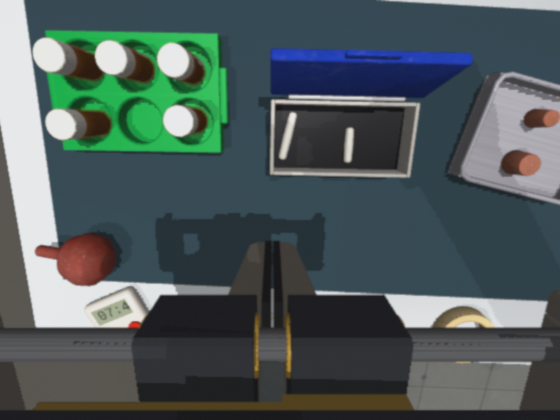

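Both vials stand in the outer near-row holes at (68,122) and (184,120). Next I'll get behind the lid to push it over.

Emit:
apply_moves --pt "0 0 0 0.9 -0.4 0 0" --pt "0 0 0 0.9 -0.4 0 0" --pt "0 0 0 0.9 -0.4 0 0" --pt "0 0 0 0.9 -0.4 0 0" --pt "0 0 0 0.9 -0.4 0 0" --pt "0 0 0 0.9 -0.4 0 0" --pt "0 0 0 0.9 -0.4 0 0" --pt "0 0 0 0.9 -0.2 0 0" --pt "0 0 0 1 0 0 0" --pt "0 0 0 0 0 -0.8 0" --pt "0 0 0 0 0 -0.8 0" --pt "0 0 0 0 0 -0.8 0" --pt "0 0 0 0 0 -0.8 0" --pt "0 0 0 0 0 -0.6 0" --pt "0 0 0 0 0 0 0"

```text
clock: 44.7
tcp_pos: [0.6611, 0.0003, 0.0945]
tcp_rot: [-180.0, 0.1, 3.0]
contact_force: [-0.5, -1.1, 0.3]
gripper_width: 0.008
finger_force: 0.0
```

Emit:
apply_moves --pt "0 0 0 -0.6 0 0 0" --pt "0 0 0 -0.6 0 0 0" --pt "0 0 0 -0.6 0 0 0" --pt "0 0 0 -0.6 0 0 0" --pt "0 0 0 -0.6 0 0 0" --pt "0 0 0 -0.6 0 0 0" --pt "0 0 0 -0.6 0 0 0" --pt "0 0 0 0 0 0 0"

```text
clock: 45.7
tcp_pos: [0.576, 0.0003, 0.0954]
tcp_rot: [180.0, 0.2, 3.0]
contact_force: [0.5, -0.0, -0.1]
gripper_width: 0.003
finger_force: 0.0
```

```bash
python3 - <<'E'
from h import *
a=save('wrist','w9');b=ctrl.grab_frame('side')
cv2.imwrite('pics/s9.png',np.hstack([cv2.resize(a,(400,300)),cv2.resize(b[130:340,200:480],(400,300))])[:,:,::-1])
E
```

```text
(no output)
```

View pics/s9.png

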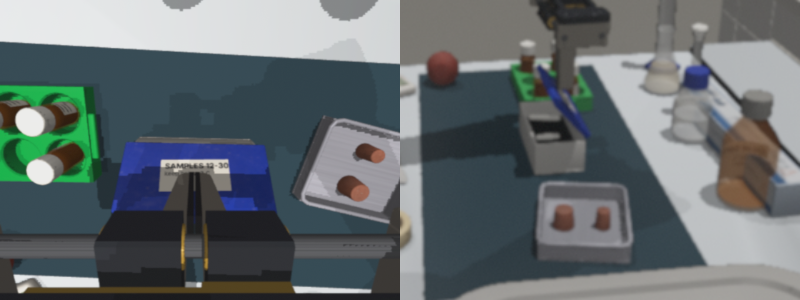

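The lid is now tilted about 55° toward the robot, with the fingertips on its back. I'll follow it down and press.

Emit:
apply_moves --pt "0 0 0 -0.5 0 0 0" --pt "0 0 0 -0.5 0 -0.3 0" --pt "0 0 0 -0.4 0 -0.4 0" --pt "0 0 0 -0.4 0 -0.4 0" --pt "0 0 0 0 0 -0.4 0" --pt "0 0 0 0 0 -0.3 0" --pt "0 0 0 0 0 -0.15 0" --pt "0 0 0 0 0 0 0"

```text
clock: 46.8
tcp_pos: [0.5421, 0.0004, 0.0567]
tcp_rot: [-180.0, -0.0, 3.0]
contact_force: [-0.2, -0.2, 0.6]
gripper_width: 0.006
finger_force: 0.0
```

Emit:
apply_moves --pt "0 0 0 0 0 -0.05 0" --pt "0 0 0 0 0 -0.05 0" --pt "0 0 0 0 0 -0.05 0" --pt "0 0 0 0 0 0 0"

```text
clock: 47.3
tcp_pos: [0.5423, 0.0005, 0.0561]
tcp_rot: [179.9, -0.0, 3.0]
contact_force: [-6.3, -0.5, 20.5]
gripper_width: 0.008
finger_force: 10.2
```

The tips press 20 N at z = 56 mm, which is exactly the shut height. Retreating to check.

Emit:
apply_moves --pt "0 0 0 0 0 0.3 0" --pt "0 0 0 0 0 1 0" --pt "0 0 0 0 0 1 0" --pt "0 0 0 0 0 1 0" --pt "0 0 0 0 0 1 0" --pt "0 0 0 -1 0 1 0" --pt "0 0 0 -1 0 1 0" --pt "0 0 0 -1 0 1 0" --pt "0 0 0 -1 0 0 0" --pt "0 0 0 0 0 0 0" --pt "0 0 0 0 0 0 0"

```text
clock: 48.68
tcp_pos: [0.4626, 0.0003, 0.1998]
tcp_rot: [-180.0, -0.0, 3.0]
contact_force: [-0.0, 0.7, 0.5]
gripper_width: 0.003
finger_force: 0.0
```

```bash
python3 - <<'E'
from h import *
a=save('wrist','w10');b=ctrl.grab_frame('side')
cv2.imwrite('pics/s10.png',np.hstack([cv2.resize(a,(400,300)),cv2.resize(b[130:340,200:480],(400,300))])[:,:,::-1])
E
```

```text
(no output)
```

View pics/s10.png

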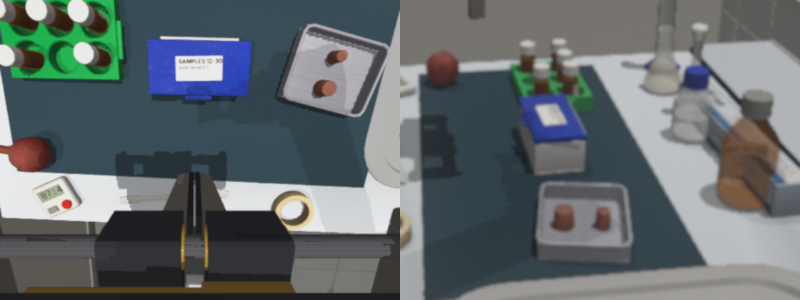

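The lid is shut flat, both stoppers are in the tray, and both vials stand upright in the rack.

```bash
python3 -c "
from workcell import ctrl
print(ctrl.hand_in())"
```

```text
the job is handed in; nothing more can be done
None
```

I handed the job in at about 49 s (limit 128 s), but `hand_in()` gave no verdict; my last pictures showed both vials upright in the rack's outer near-row holes, both stoppers in the tray and the lid shut over the stir bar.

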